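# Set up a core tube and its scale bar for the sample photo

## Robot

A 6-joint arm with a two-finger parallel gripper is mounted at the origin on the work surface. World frame = base frame: x ahead of the robot, y to its left, z up, the work surface at z = 0. Lengths are in m, angles in degrees, forces in N, time in s.
With the tool pointing down it reaches from about 0.35 to 0.875 m from the base axis. Payload 4.2 kg.
Tool frame: the origin (TCP) lies midway between the tips of the shut fingers; the grasp point (between the pads) lies 19 mm behind it; z points along the fingers, y is the line along which they close (so a half turn about z gives the same grasp; the last joint's range is limited). The gripper opens to 87 mm and grips with 3 to 60 N. Pads are 19 mm wide; open, the fingers measure 117 mm over their backs; the gripper's body (75 mm by 190 mm) begins 51 mm behind the grasp point.
Start: joints at [83.686, 22.042, 0.453, 0, -68.411, -14.817], TCP at [0.225, 0.583, 0.223] pointing down, gripper open.
Joint ranges: [-179.83, 179.83], [-69.29, 118.12], [-61.27, 80.66], [-181.25, 117.63], [-171.15, -9.14], [-177.46, 177.46]. Speed limits (degrees/s): [159.86, 159.86, 180, 180, 180, 180].

## Interface

Orientations are given as a 3x3 rotation matrix whose columns are the frame's x, y, z axes.
In Python, from station import * gives the robot as it stands.
- The arm moves only by the tool move_arm, never from a script. Its argument "targets" is text: rows parted by semicolons, each of 4 numbers parted by spaces: the shift along the world's x, y, z in units of 25 mm (1.0 is 25 mm), then the turn about the world's z in units of 5 degrees (1.0 is 5 degrees). In form: tx ty tz spin; .... A call has 1 to 10 rows; each row shifts and turns the commanded pose from where the row before left it; what a row does not reach is not made up. A row lasts 1/12 s, in which the tool goes at most 41.7 mm and 7.16 degrees, less where a joint would pass 70% of its speed; a pose out of reach is approached as far as the arm can. A call is refused whole if a number of a shift passes 1 or a number of a turn 1, either way. A call with a gripper value outside its range is refused whole. "gripper" is the finger opening in mm, from 0 to 87, set as the call begins (left out, the last holds). The fingers move at their own pace and stop on an object; the grip force is fixed at half the most. Time passes only in rows, so rows that do not move let the fingers close. It gives the time, the measured TCP pose, the force, the opening and the grip force at its end, in the units of the state.
- sense(): the state, without advancing time (a new reading comes with each control period).
- capture(name): name is "scene" or "top"; returns a dict with "image" (400x640x3 uint8, blue, green, red), "fx", "fy", "cx", "cy" (pixels), "D" ([k1, k2, p1, p2, k3] as OpenCV has them; the pictures are not rectified), "world_from_camera" (4x4, takes a point from camera to world coordinates). Camera axes: x right, y up, looking along -z (the intrinsics and any distortion apply to the point x, -y, -z); pixel columns grow to the right and rows downward; lengths in m; the calibration is good to about 2 mm. A picture is of the moment at which its call begins. There is no depth.
- finish_job(): hands the job in; it is judged then, once.
The state is a dict: "time_s": time; "joints": joint angles; "joint_velocities": joint speeds; "effort": joint torques, N m; "tcp_pos": TCP position; "ee_rot": TCP orientation; "wrist_force": force on the tool from outside, world axes, zero at the start; "moment": the same for the moment, N m; "gripper_width": opening from 0.0 (shut) to 1.0 (fully open); "gripper_force": force on a finger pad.
Only numpy, scipy, OpenCV 4.12 (cv2) and the standard library are available. Lean on these libraries where they do the work, as an engineer would, in place of code of your own. Each camera call takes 0.05 s, during which the arm holds its last target. There are 200 camera calls.

## Task

Get the sample ready for its photo: take the longer of the two standing metal tubes, lay it on its side in the cradle's two V rests with its flat foot end pushed up against the inside of the end plate, and place the white scale bar flat on the bench directly in front of the cradle (the long side facing the robot), touching that side along its whole length and with its ends level with the cradle's ends. Lower things into place rather than letting them drop or topple, and leave the short tube and the rock where they are.

Things in the scene. Friction and masses are not known exactly. Their poses are not given: they have to be found in the camera images.
- cradle: Grey plastic photo cradle, fixed to the bench. Origin: centre of its underside; y along its length, x to its back (away from the robot). Base block 70 (x) by 150 (y) by 25 mm high; front face: x = -35 mm. On it stand two 90-degree V rests, 46 mm wide (x), 16 mm long, tops 46 mm high, at y = -35 and +40 mm. A 40 mm tube in them lies along y at x = 0, its axis 55 mm above the bench.
- cradle_stop (a point): Point on the inner face of the cradle's end plate, on the axis of a tube seated in the rests (cradle x 0, y +65, z 55 mm); axes as the cradle's. The end plate stands at the cradle's +y end (the robot's left): 70 mm wide, 10 mm thick, top 85 mm above the bench. The other end is open.
- tube: The longer metal sample tube: plain aluminium cylinder 40 mm in diameter, 130 mm long in all, its top 18 mm narrowed to a 28 mm neck; the other end is a flat foot. Loose, about 0.2 to 0.4 kg, standing upright on its foot at the start. Origin: centre of the foot's face; z runs along the tube from foot to neck.
- scale_bar: White plastic scale bar with black tick marks on top, lying flat on the bench: 30 (x) by 150 (y) by 20 mm high, loose, 0.1 to 0.2 kg. Either long side may face the cradle. Origin: centre of its underside; y along its length, z up.
- short_tube: Bystander: the same kind of standing tube but only 90 mm long. Origin: centre of its foot. Leave it.
- rock: Bystander: rock, about 80 mm across and 45 mm high. Origin: centre of its underside. Leave it.
Not all that is in view belongs to the job. Of the things shaped like the cradle, the grey one is meant.

How it is judged:
By the outcome, as a careful person would: the job done as asked, in the order asked, and still so for the second after the job is handed in, with the robot touching nothing.
It also fails if it takes over 67 s, if anything falls off the work surface, if the arm or the gripper's body presses on something with over 40 N, if the wrist force passes 120 N, or if a joint passes its speed limit or range.

## Working session

There is one attempt and no reset: what is moved stays moved. The work goes in short steps, Python scripts to look and compute and a tool call to move; the robot and the scene stay as the last step left them, time stands still between calls to the robot, and variables do not carry over. Pictures are saved under pics/ and viewed, at most 10 in all, crops included, and the job is handed in when it is done.

Besides the shell and the picture viewer there is one more tool, called as a command line: name --argument value ..., lists and objects as JSON in quotes. move_arm: Moves the arm, as the interface text tells. Its arguments: {"type":"object","properties":{"targets":{"type":"string"},"gripper":{"type":"number"}},"required":["targets"]}

```bash
mkdir -p pics; ls
cat > h.py <<'E'
from station import *
import numpy as np, cv2
def cam(n):
    c=capture(n); c['K']=np.array([[c['fx'],0,c['cx']],[0,c['fy'],c['cy']],[0,0,1]]); c['Dv']=np.array(c['D'],float); c['T']=np.array(c['world_from_camera']); return c
def ray(c,uv):
    p=cv2.undistortPoints(np.array(uv,float).reshape(-1,1,2),c['K'],c['Dv']).reshape(-1,2)
    d=np.c_[p[:,0],-p[:,1],-np.ones(len(p))]@c['T'][:3,:3].T
    return c['T'][:3,3],d
def onz(c,uv,z):
    o,d=ray(c,uv); return o+d*((z-o[2])/d[:,2])[:,None]
def proj(c,P):
    q=(np.atleast_2d(P)-c['T'][:3,3])@c['T'][:3,:3]; q=q*[1,-1,-1]
    return cv2.projectPoints(q,np.zeros(3),np.zeros(3),c['K'],c['Dv'])[0].reshape(-1,2)
def tri(c1,uv1,c2,uv2):
    o1,d1=ray(c1,uv1);o2,d2=ray(c2,uv2);d1=d1[0]/np.linalg.norm(d1[0]);d2=d2[0]/np.linalg.norm(d2[0])
    t=np.linalg.lstsq(np.c_[d1,-d2],o2-o1,rcond=None)[0];a=o1+d1*t[0];b=o2+d2*t[1]
    return (a+b)/2,np.linalg.norm(a-b)
E
python3 - <<'E'
from h import *
for n in('scene','top'):
    c=cam(n); cv2.imwrite(f'pics/{n}0.png',c['image']); print(n,c['T'].round(3).tolist(),c['fx'],c['D'])
s=sense(); print(s['time_s'],s['ee_rot'],s['gripper_width'])
E
```

```text
pics
scene [[-0.285, -0.807, 0.517, 1.257], [0.958, -0.232, 0.166, 0.228], [-0.013, 0.543, 0.84, 1.128], [0.0, 0.0, 0.0, 1.0]] 470.18892485925744 [0.04241385 0.         0.         0.         0.        ]
top [[0.015, 0.99, -0.141, 0.446], [-0.999, 0.019, 0.027, 0.017], [0.03, 0.141, 0.99, 0.938], [0.0, 0.0, 0.0, 1.0]] 361.8676734633376 [-0.04005564  0.          0.          0.          0.        ]
0.1 [[ 9.32716976e-01 -3.60608720e-01 -6.26784998e-04]
 [-3.60609254e-01 -9.32715109e-01 -1.86861065e-03]
 [ 8.92254574e-05  1.96890935e-03 -9.99998058e-01]] 0.999387740765745
```

View pics/scene0.png

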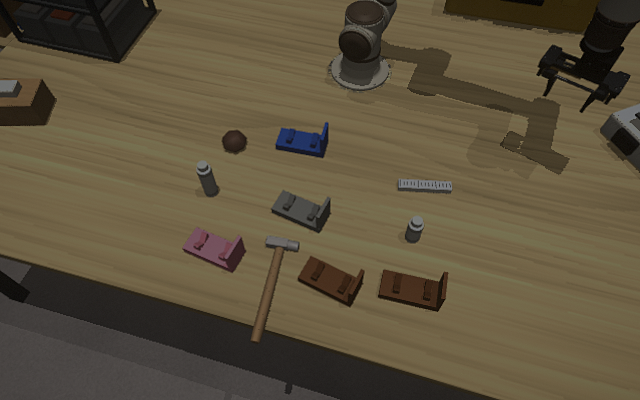

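View pics/top0.png

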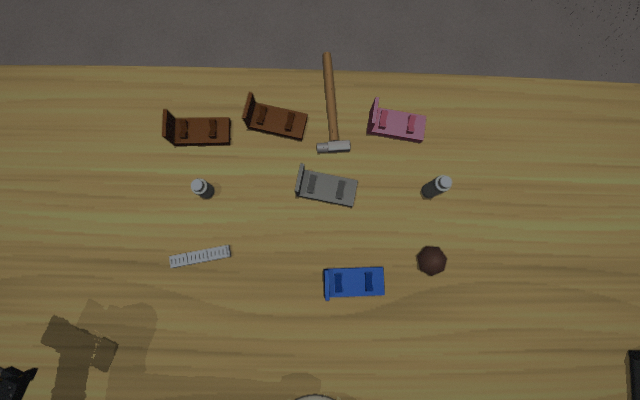

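Candidates: the tubes are at scene (207,178) / top (436,187), the tall one, and scene (415,229) / top (202,189), the short one. For cradles, grey is at scene (301,210) / top (327,187); blue (302,140), pink (213,249) and two brown (331,280), (412,290) are decoys. There is one bar, at scene (425,185) / top (200,257). I choose the tall tube and the grey cradle, and check both in one close crop.

Run:
```python
import cv2,numpy as np
s=cv2.imread('pics/scene0.png');t=cv2.imread('pics/top0.png')
def cr(i,x,y,w,h,k,W,H): return cv2.resize(i[y:y+h,x:x+w],(W,H),interpolation=cv2.INTER_CUBIC)
a=np.hstack([cr(s,185,150,50,50,6,300,300),cr(s,265,180,80,50,6,480,300)])
b=np.hstack([cr(t,410,165,50,50,6,300,300),cr(t,285,160,80,50,6,480,300)])
cv2.imwrite('pics/crop1.png',np.clip(np.vstack([a,b])*1.5,0,255).astype(np.uint8))
```

```text
(no output)
```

View pics/crop1.png

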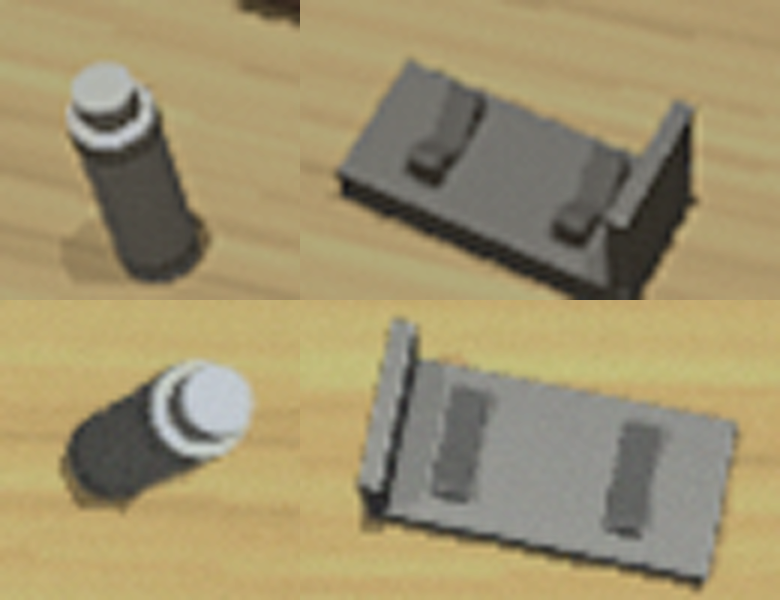

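The crop shows the tall tube (neck top at scene ~(202.5,164.7), top ~(446,181.2)) and the grey cradle, with the plate at its left end in the top view (+y). Its -y end corners are at top (357.5,180.8) and (352.2,206.3), scene (271.3,209.7) and (283.3,190.3). Next I measure them.

```bash
cat >> h.py <<'E'
def edge(c,a,b,n=25,r=3.,lo=.12,hi=.88):
    "sub-pixel line near a-b: strongest gradient on normal profiles; returns homogeneous line (undistortion ignored locally)"
    g=cv2.GaussianBlur(cv2.cvtColor(c['image'],cv2.COLOR_BGR2GRAY).astype(np.float32),(0,0),.7)
    a=np.array(a,float);b=np.array(b,float);t=(b-a)/np.linalg.norm(b-a);m=np.array([-t[1],t[0]])
    s=np.arange(-r,r+.01,.25);P=[]
    for k in np.linspace(lo,hi,n):
        q=a+k*(b-a)+s[:,None]*m
        v=cv2.remap(g,q[:,0].astype(np.float32)[None],q[:,1].astype(np.float32)[None],cv2.INTER_LINEAR)[0]
        d=np.abs(np.gradient(v));i=d.argmax();w=d[max(0,i-3):i+4];P.append((q[max(0,i-3):i+4]*w[:,None]).sum(0)/w.sum())
    vx,vy,x,y=cv2.fitLine(np.float32(P),cv2.DIST_HUBER,0,.01,.01).ravel()
    return np.cross([x,y,1],[x+vx,y+vy,1])
def X(l,m): p=np.cross(l,m); return p[:2]/p[2]
E
python3 - <<'E'
from h import *
t=cam('top');s=cam('scene')
tc=dict(ab=(357.5,180.8),af=(352.2,206.3),bf=(299.5,195.3),bb=(305,170))
eb=edge(t,tc['bb'],tc['ab']);ef=edge(t,tc['bf'],tc['af']);en=edge(t,tc['ab'],tc['af'])
AB,AF=X(eb,en),X(ef,en)
sb=edge(s,(271.3,209.7),(265+310/6,180+290/6));sn=edge(s,(271.3,209.7),(283.3,190.3));sf=edge(s,(283.3,190.3),(265+320/6,180+150/6),hi=.8)
SB,SF=X(sb,sn),X(sf,sn)
print('px',AB,AF,SB,SF)
for n,p,q in(('backN',AB,SB),('frontN',AF,SF)): print(n,*tri(t,p,s,q))
p=onz(t,[AB,AF],.025);print('onz top',p, 'width',np.linalg.norm(p[0]-p[1]),'yaw', np.degrees(np.arctan2(*(p[0]-p[1])[[1,0]])))
q=onz(s,[SB,SF],.025);print('onz scene',q,'width',np.linalg.norm(q[0]-q[1]))
# long edge direction
def pt(l,u): return [u,-(l[0]*u+l[2])/l[1]]
for l in(eb,ef):
    a=onz(t,[pt(l,308),pt(l,350)],.025);d=a[0]-a[1];print('ydir yaw',np.degrees(np.arctan2(-d[0],d[1])))
for l in(sb,sf):
    a=onz(s,[pt(l,310),pt(l,280)],.025);d=a[0]-a[1];print('ydir yaw',np.degrees(np.arctan2(-d[0],d[1])))
# necks
for c,b in((t,[(430,165,460,195),(190,175,212,197)]),(s,[(190,155,220,180),(405,210,425,232)])):
    for x0,y0,x1,y1 in b:
        g=cv2.cvtColor(c['image'],cv2.COLOR_BGR2GRAY)[y0:y1,x0:x1];print(g.max(),np.percentile(g,50))
print('tube',*tri(t,(446,181.2),s,(202.5,164.7)))
# bar
for c,(x0,y0,x1,y1) in((t,(160,235,240,275)),(s,(390,170,460,200))):
    im=c['image'][y0:y1,x0:x1].astype(int);m=((im[...,0]>120)&(np.ptp(im,2)<45)).astype(np.uint8);m=cv2.morphologyEx(m,1*3,np.ones((5,5),np.uint8))
    k=max(cv2.findContours(m,0,2)[0],key=cv2.contourArea);r=cv2.minAreaRect(k);bx=cv2.boxPoints(r)+[x0,y0];print('bar',r,bx.tolist());w=onz(c,bx,.02);print(w, w.mean(0),np.linalg.norm(np.diff(w,axis=0),axis=1))
    c['bc']=bx.mean(0)
print('bar tri',*tri(t,t['bc'],s,s['bc']))
E
```

```text
px [358.63577711 179.60292385] [353.42271717 208.10234056] [268.64213432 211.42895087] [282.36886961 189.35503735]
backN [ 0.6374969  -0.10609402  0.0111902 ] 0.0019273971542853692
frontN [ 0.56098726 -0.09133517  0.018832  ] 0.0012734062645548597
onz top [[ 0.63440555 -0.10333061  0.025     ]
 [ 0.56006429 -0.08998975  0.025     ]] width 0.075528808632076 yaw -10.173686684367773
onz scene [[ 0.64526698 -0.1029269   0.025     ]
 [ 0.56494002 -0.09019608  0.025     ]] width 0.08132954674297196
ydir yaw -10.155134878019087
ydir yaw -10.395870119703849
ydir yaw -9.052793409033551
ydir yaw -10.091922731390197
135 115.0
135 112.0
135 105.0
133 108.0
tube [ 0.6134232  -0.29174279  0.12881088] 0.00201572624999015
bar ((38.730770111083984, 20.653846740722656), (11.374736785888672, 59.227073669433594), 78.69007110595703) [[168.57692432403564, 255.88461303710938], [226.65384674072266, 244.26923179626465], [228.88461303710938, 255.42308044433594], [170.8076934814453, 267.03845977783203]]
[[0.43178091 0.37166512 0.02      ]
 [0.46333919 0.22801326 0.02      ]
 [0.4357297  0.22109856 0.02      ]
 [0.40441476 0.36422528 0.02      ]] [0.43381614 0.29625055 0.02      ] [0.14707747 0.02846221 0.1465124 ]
bar ((35.080841064453125, 14.004369735717773), (52.30202102661133, 7.178709030151367), 3.094058036804199) [[398.7742156982422, 186.1769847869873], [399.1616897583008, 179.00874042510986], [451.38746643066406, 181.83175468444824], [450.99999237060547, 189.0]]
[[0.45957904 0.22454006 0.02      ]
 [0.43454077 0.22076282 0.02      ]
 [0.40355886 0.3653026  0.02      ]
 [0.42870521 0.36762358 0.02      ]] [0.43159597 0.29455726 0.02      ] [0.02532158 0.14782295 0.02525323]
bar tri [0.43393631 0.2949736  0.02338135] 0.0006224746196538092
```

Measured cradle: centre (0.612,-0.023), yaw -10.2°. Tube: (0.613,-0.292), top z 0.129 (expected 0.130). Bar: (0.433,0.295), yaw +12.3°, top z ~0.02. All agree with the given sizes. I go above the tube with the closing axis along cradle x.

move_arm --targets "1 -1 0 -1; 1 -1 0 -1; 1 -1 0 -1; 1 -1 0 -1; 1 -1 0 -1; 1 -1 0 -1; 1 -1 0 -1; 1 -1 0 -1; 1 -1 0 -1; 1 -1 0 -1" --gripper 87

```text
time_s: 1.03
tcp_pos: [0.4761, 0.3315, 0.2225]
ee_rot: [[0.319, -0.948, -0.0], [-0.948, -0.319, -0.0], [-0.0, 0.0, -1.0]]
wrist_force: [0.6, -0.3, 0.2]
gripper_width: 1.0
gripper_force: 0.0
```

move_arm --targets "1 -1 0 -1; 1 -1 0 -1; 1 -1 0 -1; 1 -1 0 -1; 1 -1 0 -1; 0.52 -1 0 -0.82; 0 -1 0 0; 0 -1 0 0; 0 -1 0 0; 0 -1 0 0"

```text
time_s: 1.87
tcp_pos: [0.6131, 0.0816, 0.2221]
ee_rot: [[-0.178, -0.984, -0.001], [-0.984, 0.178, -0.0], [0.0, 0.001, -1.0]]
wrist_force: [1.6, -0.1, -0.8]
gripper_width: 1.001
gripper_force: 0.0
```

move_arm --targets "0 -1 0 0; 0 -1 0 0; 0 -1 0 0; 0 -1 0 0; 0 -1 0 0; 0 -1 0 0; 0 -1 0 0; 0 -1 0 0; 0 -1 0 0; 0 -1 0 0"

```text
time_s: 2.7
tcp_pos: [0.613, -0.1682, 0.2223]
ee_rot: [[-0.178, -0.984, -0.001], [-0.984, 0.178, 0.0], [-0.0, 0.001, -1.0]]
wrist_force: [-0.1, 0.1, -1.2]
gripper_width: 1.0
gripper_force: 0.0
```

move_arm --targets "0 -1 0 0; 0 -1 0 0; 0 -1 0 0; 0 -1 0 0; 0 -1 0 0; 0 0 0 0; 0 0 0 0"

```text
time_s: 3.28
tcp_pos: [0.6128, -0.2932, 0.2217]
ee_rot: [[-0.18, -0.984, -0.001], [-0.984, 0.18, 0.001], [-0.0, 0.001, -1.0]]
wrist_force: [0.2, 0.3, -0.5]
gripper_width: 1.002
gripper_force: 0.0
```

move_arm --targets "0 0 -1 0; 0 0 -1 0; 0 0 -1 0; 0 0 -1 0; 0 0 -1 0; 0 0 -1 0; 0 0 0 0"

```text
time_s: 3.87
tcp_pos: [0.6096, -0.2894, 0.0665]
ee_rot: [[-0.178, -0.984, -0.011], [-0.984, 0.178, 0.004], [-0.002, 0.011, -1.0]]
wrist_force: [-1.8, 0.6, -2.7]
gripper_width: 1.002
gripper_force: 0.0
```

move_arm --targets "0 0 0 0; 0 0 0 0; 0 0 0 0; 0 0 0 0; 0 0 0 0; 0 0 0 0" --gripper 0

```text
time_s: 4.37
tcp_pos: [0.6137, -0.2921, 0.0736]
ee_rot: [[-0.178, -0.984, 0.002], [-0.984, 0.178, -0.0], [0.0, -0.002, -1.0]]
wrist_force: [-0.3, 0.1, 0.7]
gripper_width: 0.629
gripper_force: 0.0
```

move_arm --targets "0 0 0 0; 0 0 0 0; 0 0 0 0; 0 0 0 0; 0 0 0 0"

```text
time_s: 4.78
tcp_pos: [0.6131, -0.2921, 0.0727]
ee_rot: [[-0.178, -0.984, -0.0], [-0.984, 0.178, -0.0], [0.0, 0.0, -1.0]]
wrist_force: [-0.4, -0.1, 1.8]
gripper_width: 0.447
gripper_force: 30.0
```

move_arm --targets "-0.06 -0.32 0 0; -0.06 -0.32 0 0; -0.06 -0.32 0 0; -0.06 -0.32 0 0; -0.06 -0.32 -0.05 0; -0.06 -0.32 -0.08 0; 0 0 0 0"

```text
time_s: 5.37
tcp_pos: [0.6046, -0.3421, 0.0704]
ee_rot: [[-0.178, -0.984, 0.002], [-0.984, 0.178, -0.001], [0.001, -0.002, -1.0]]
wrist_force: [-0.3, 1.8, 6.8]
gripper_width: 0.453
gripper_force: 30.0
```

Run:
```python
from h import *
s=cam('scene')['image'];t=cam('top')['image']
f=lambda i,x,y:cv2.resize(i[y:y+100,x:x+100],(400,400),interpolation=cv2.INTER_CUBIC)
cv2.imwrite('pics/tilt1.png',np.clip(np.hstack([f(s,130,120),f(t,400,140)])*1.5,0,255).astype(np.uint8))
```

```text
(no output)
```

View pics/tilt1.png

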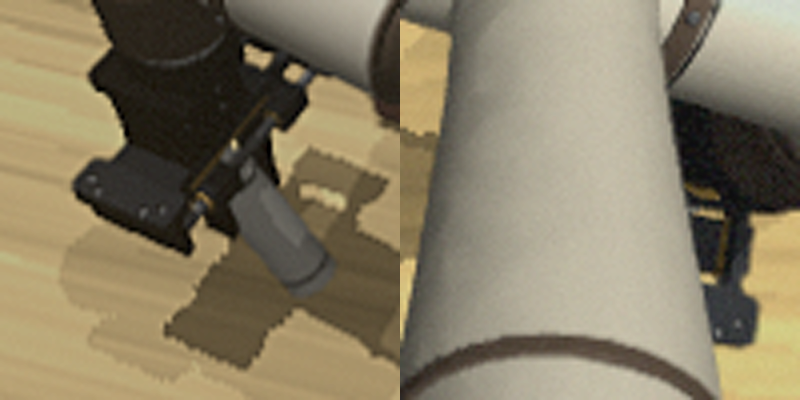

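The crop shows the tube pivoting in the pads, foot toward +y at (310,280) and neck toward -y, with low forces. I continue the arc down.

move_arm --targets "-0.05 -0.285 -0.15 0; -0.05 -0.285 -0.15 0; -0.05 -0.285 -0.15 0; -0.05 -0.285 -0.15 0; -0.04 -0.215 -0.24 0; -0.04 -0.215 -0.24 0; -0.04 -0.215 -0.24 0; -0.04 -0.215 -0.24 0; 0 0 0 0"

```text
time_s: 6.22
tcp_pos: [0.5947, -0.3928, 0.0296]
ee_rot: [[-0.18, -0.984, 0.001], [-0.984, 0.18, -0.002], [0.001, -0.001, -1.0]]
wrist_force: [0.6, -3.5, 2.6]
gripper_width: 0.451
gripper_force: 30.0
```

move_arm --targets "-0.03 -0.15 -0.3 0; -0.03 -0.15 -0.3 0; -0.02 -0.1 -0.25 0; 0 0 0 0; 0 0 0 0"

```text
time_s: 6.63
tcp_pos: [0.5925, -0.3996, 0.0074]
ee_rot: [[-0.178, -0.984, -0.002], [-0.984, 0.178, 0.001], [-0.001, 0.003, -1.0]]
wrist_force: [0.2, -0.9, -0.2]
gripper_width: 0.452
gripper_force: 30.0
```

move_arm --targets "0 -0.05 -0.1 0; 0 -0.05 -0.08 0; 0 0 0 0; 0 0 0 0"

```text
time_s: 6.97
tcp_pos: [0.593, -0.4016, 0.004]
ee_rot: [[-0.177, -0.984, -0.001], [-0.984, 0.177, 0.001], [-0.001, 0.001, -1.0]]
wrist_force: [-0.8, 0.5, 0.1]
gripper_width: 0.449
gripper_force: 30.0
```

Run:
```python
from h import *
s=cam('scene')['image'];t=cam('top')['image']
f=lambda i,x,y:cv2.resize(i[y:y+100,x:x+100],(400,400),interpolation=cv2.INTER_CUBIC)
cv2.imwrite('pics/tilt2.png',np.clip(np.hstack([f(s,120,120),f(t,420,140)])*1.5,0,255).astype(np.uint8))
```

```text
(no output)
```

View pics/tilt2.png

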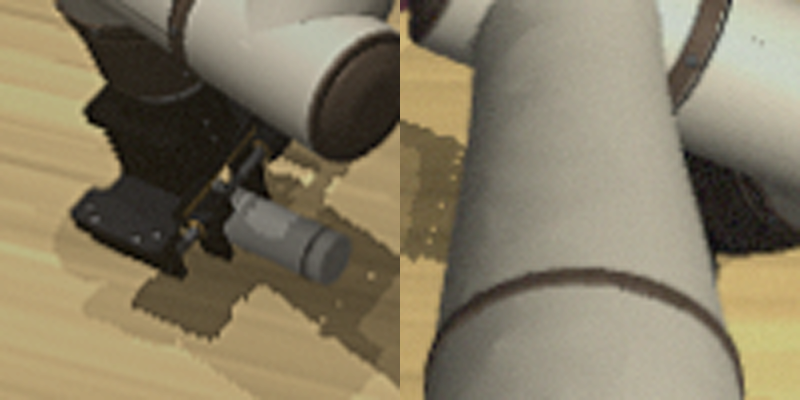

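Tube lies nearly flat in the grip (foot at (325,260)). I lower the last bit, release, slide the open fingers to mid-tube and regrip.

move_arm --targets "0 0 -0.06 0; 0 0 -0.04 0; 0 0 0 0; 0 0 0 0"

```text
time_s: 7.4
tcp_pos: [0.5933, -0.4027, 0.0022]
ee_rot: [[-0.178, -0.984, 0.0], [-0.984, 0.178, -0.0], [0.0, -0.0, -1.0]]
wrist_force: [-1.8, 0.4, -0.2]
gripper_width: 0.446
gripper_force: 30.0
```

move_arm --targets "0 0 0 0; 0 0 0 0; 0 0 0 0; 0 0 0 0; 0 0 0.1 0; 0.1 0.57 0 0; 0.1 0.57 0 0; 0 0 0 0; 0 0 0 0" --gripper 62

```text
time_s: 8.15
tcp_pos: [0.5988, -0.3724, 0.0048]
ee_rot: [[-0.175, -0.984, 0.0], [-0.984, 0.175, 0.0], [-0.0, -0.0, -1.0]]
wrist_force: [0.3, -0.3, -0.7]
gripper_width: 0.712
gripper_force: 0.0
```

move_arm --targets "0 0 0 0; 0 0 0 0; 0 0 0 0; 0 0 0 0; 0 0 0 0; 0 0 0 0; 0 0 0 0" --gripper 0

```text
time_s: 8.73
tcp_pos: [0.5983, -0.3744, 0.0045]
ee_rot: [[-0.178, -0.984, 0.0], [-0.984, 0.178, -0.0], [0.0, -0.0, -1.0]]
wrist_force: [0.5, -0.1, -0.1]
gripper_width: 0.448
gripper_force: 30.0
```

move_arm --targets "0 0 0.5 0; 0 0 0.8 0; 0 0 0.8 0; 0 0 0.8 0; 0 0 0.9 0; 0 0 1 0; 0 0.5 0 0; 0 1 0 0; 0 1 0 0; 0 1 0 0"

```text
time_s: 9.57
tcp_pos: [0.5969, -0.2848, 0.1234]
ee_rot: [[-0.179, -0.984, -0.002], [-0.984, 0.179, 0.002], [-0.001, 0.003, -1.0]]
wrist_force: [-0.5, 0.1, -3.6]
gripper_width: 0.449
gripper_force: 30.0
```

move_arm --targets "0.1 1 0 0; 0.1 1 0 0; 0.1 1 0 0; 0.1 1 0 0; 0.1 1 0 0; 0 1 0 0; 0 1 0 0; 0 0.8 0 0; 0 0.6 0 0; 0 0.4 0 0"

```text
time_s: 10.4
tcp_pos: [0.6099, -0.0646, 0.124]
ee_rot: [[-0.176, -0.984, -0.002], [-0.984, 0.176, 0.0], [-0.0, 0.002, -1.0]]
wrist_force: [-0.0, -0.6, -4.0]
gripper_width: 0.451
gripper_force: 30.0
```

move_arm --targets "0 0.45 0 0; 0 0 0 0; 0 0 0 0"

```text
time_s: 10.65
tcp_pos: [0.6107, -0.0552, 0.1244]
ee_rot: [[-0.177, -0.984, -0.0], [-0.984, 0.177, -0.0], [0.0, 0.0, -1.0]]
wrist_force: [0.2, -1.2, -2.6]
gripper_width: 0.452
gripper_force: 30.0
```

Run:
```python
from h import *
s=cam('scene')['image'];t=cam('top')['image']
f=lambda i,x,y:cv2.resize(i[y:y+100,x:x+100],(400,400),interpolation=cv2.INTER_CUBIC)
cv2.imwrite('pics/over.png',np.clip(np.hstack([f(s,250,130),f(t,280,130)])*1.5,0,255).astype(np.uint8))
```

```text
(no output)
```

View pics/over.png

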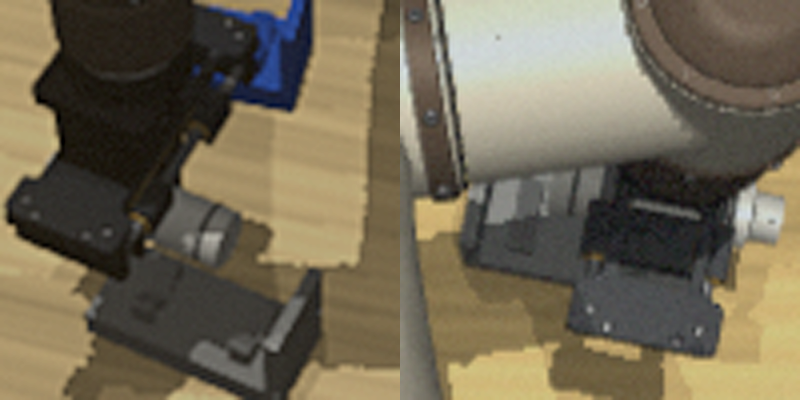

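The tube hangs level, foot toward the end plate (scene px ~(305,189)), neck end at top px ~(376,185). I check the axial offset of foot and neck.

Run:
```python
from h import *
t=cam('top');s=cam('scene');p=np.array(sense()['tcp_pos'])
a=np.radians(-10.2);yd=np.array([-np.sin(a),np.cos(a),0]);xd=np.array([np.cos(a),np.sin(a),0])
for n,c,u in(('neck',t,(375.6,185)),('foot',s,(306,189))):
    w=onz(c,[u],p[2]+.0155)[0]; print(n,w.round(4),'y\'',(w-p)@yd,'x\'',(w-p)@xd)
C=np.array([.6122,-.0228,0]);print('tcp in cradle',(p-C)@xd,(p-C)@yd)
```

```text
neck [ 0.5991 -0.1266  0.1399] y' -0.07142698834969108 x' 0.0010848304223650806
foot [6.194e-01 5.000e-04 1.399e-01] y' 0.05728974213222369 x' -0.001477262236225593
tcp in cradle 0.004398055898866982 -0.033101400376024895
```

move_arm --targets "0.03 0.6 0 0; 0 0.57 0 0; 0 0 -0.8 0; 0 0 -0.8 0; 0 0 -0.8 0; 0 0 -0.5 0; 0 0 -0.3 0; 0 0 0 0; 0 0 0 0"

```text
time_s: 11.6
tcp_pos: [0.612, -0.0256, 0.0448]
ee_rot: [[-0.177, -0.984, 0.0], [-0.984, 0.177, -0.0], [0.0, -0.0, -1.0]]
wrist_force: [1.2, 1.8, -2.7]
gripper_width: 0.443
gripper_force: 30.0
```

move_arm --targets "0 0 -0.06 0; 0 0 -0.06 0; 0 0 0 0; 0 0 0 0"

```text
time_s: 11.93
tcp_pos: [0.6118, -0.026, 0.0421]
ee_rot: [[-0.178, -0.984, 0.001], [-0.984, 0.178, 0.0], [-0.0, -0.001, -1.0]]
wrist_force: [0.3, -0.2, -2.6]
gripper_width: 0.448
gripper_force: 30.0
```

move_arm --targets "0 0 -0.04 0; 0.02 0.1 0 0; 0.02 0.1 0 0; 0 0 0 0; 0 0 0 0"

```text
time_s: 12.35
tcp_pos: [0.6127, -0.0208, 0.0406]
ee_rot: [[-0.177, -0.984, 0.0], [-0.984, 0.177, 0.0], [-0.0, -0.0, -1.0]]
wrist_force: [0.4, -0.9, -2.6]
gripper_width: 0.45
gripper_force: 30.0
```

move_arm --targets "0.01 0.06 0 0; 0.01 0.06 0 0; 0 0 0 0; 0 0 0 0"

```text
time_s: 12.68
tcp_pos: [0.613, -0.0179, 0.0405]
ee_rot: [[-0.177, -0.984, -0.0], [-0.984, 0.177, -0.0], [0.0, 0.0, -1.0]]
wrist_force: [0.4, -0.5, -3.6]
gripper_width: 0.448
gripper_force: 30.0
```

move_arm --targets "0.01 0.06 0 0; 0.01 0.06 0 0; 0 0 0 0; 0 0 0 0"

```text
time_s: 13.02
tcp_pos: [0.613, -0.0164, 0.0405]
ee_rot: [[-0.178, -0.984, -0.001], [-0.984, 0.178, -0.002], [0.002, 0.001, -1.0]]
wrist_force: [0.6, -6.2, -3.0]
gripper_width: 0.45
gripper_force: 30.0
```

Foot meets the plate (6 N). Now I lower it into the Vs.

move_arm --targets "0 0 -0.04 0; 0 0 -0.04 0; 0 0 0 0; 0 0 0 0"

```text
time_s: 13.35
tcp_pos: [0.6131, -0.0164, 0.0396]
ee_rot: [[-0.178, -0.984, -0.001], [-0.984, 0.178, -0.002], [0.002, 0.001, -1.0]]
wrist_force: [-2.6, -5.4, 2.4]
gripper_width: 0.449
gripper_force: 30.0
```

move_arm --targets "0 0 -0.04 0; 0 0 -0.02 0; 0.01 0.04 0 0; 0 0 0 0; 0 0 0 0"

```text
time_s: 13.77
tcp_pos: [0.6131, -0.0164, 0.0395]
ee_rot: [[-0.178, -0.984, -0.002], [-0.984, 0.178, -0.003], [0.003, 0.001, -1.0]]
wrist_force: [-5.0, -8.5, 9.2]
gripper_width: 0.449
gripper_force: 30.0
```

move_arm --targets "0 0 0 0; 0 0 0 0; 0 0 0 0; 0 0 0 0; 0 0 0 0; 0 0 0.3 0; 0 0 0.6 0; 0 0 1 0; 0 0 1 0; 0 0 1 0" --gripper 70

```text
time_s: 14.6
tcp_pos: [0.6138, -0.0139, 0.136]
ee_rot: [[-0.177, -0.984, -0.0], [-0.984, 0.177, -0.0], [0.0, 0.0, -1.0]]
wrist_force: [0.0, -0.4, -0.3]
gripper_width: 0.804
gripper_force: 0.0
```

move_arm --targets "-1 1 0 1; -1 1 0 1; -1 1 0 1; -1 1 0 1; -1 1 0 0.5; -1 1 0 0; -1 1 0 0; -0.24 1 0 0; 0 1 0 0; 0 1 0 0"

```text
time_s: 15.43
tcp_pos: [0.4321, 0.2375, 0.1356]
ee_rot: [[0.214, -0.977, 0.001], [-0.977, -0.214, 0.001], [-0.001, -0.001, -1.0]]
wrist_force: [-0.3, -0.5, -0.3]
gripper_width: 0.801
gripper_force: 0.0
```

move_arm --targets "0 1 0 0; 0 1 0 0; 0 0.38 0 0; 0 0 0 0; 0 0 0 0"

```text
time_s: 15.85
tcp_pos: [0.4324, 0.2953, 0.1345]
ee_rot: [[0.213, -0.977, -0.001], [-0.977, -0.213, -0.0], [0.0, 0.001, -1.0]]
wrist_force: [0.1, -1.5, -0.1]
gripper_width: 0.802
gripper_force: 0.0
```

Run:
```python
from h import *
s=cam('scene')['image'];t=cam('top')['image']
f=lambda i,x,y,w,h:cv2.resize(i[y:y+h,x:x+w],(w*5,h*5),interpolation=cv2.INTER_CUBIC)
a=np.hstack([f(s,265,170,80,60),f(t,285,150,80,60)])
b=np.hstack([f(s,380,150,80,60),f(t,160,215,80,60)])
cv2.imwrite('pics/seat.png',np.clip(np.vstack([a,b])*1.5,0,255).astype(np.uint8))
```

```text
(no output)
```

View pics/seat.png

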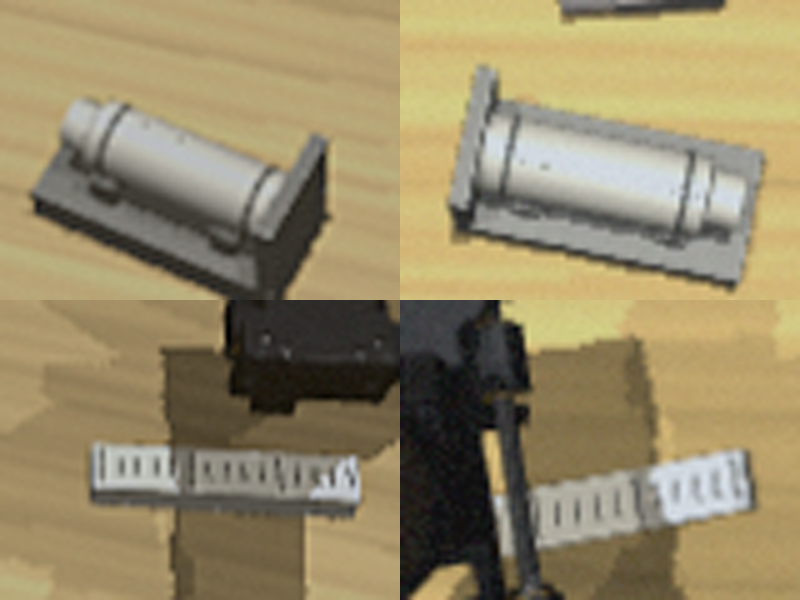

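Tube sits level in both Vs, foot against the plate (top crop (480,155)); the bar is untouched. Now I grasp the bar.

move_arm --targets "0.03 0 -1 0; 0 0 -1 0; 0 0 -1 0; 0 0 -1 0; 0 0 -0.7 0; 0 0 -0.4 0; 0 0 -0.1 0; 0 0 0 0; 0 0 0 0"

```text
time_s: 16.7
tcp_pos: [0.4342, 0.2958, 0.0056]
ee_rot: [[0.212, -0.977, 0.001], [-0.977, -0.212, 0.001], [-0.001, -0.002, -1.0]]
wrist_force: [-0.2, -0.2, 0.5]
gripper_width: 0.802
gripper_force: 0.0
```

move_arm --targets "0 0 -0.04 0; 0 0 -0.03 0; 0 0 0 0; 0 0 0 0; 0 0 0 0; 0 0 0 0; 0 0 0 0; 0 0 0 0; 0 0 0 0; 0 0 0 0" --gripper 0

```text
time_s: 17.53
tcp_pos: [0.4332, 0.2953, 0.0028]
ee_rot: [[0.212, -0.977, -0.001], [-0.977, -0.212, -0.001], [0.0, 0.001, -1.0]]
wrist_force: [-1.8, -0.8, 2.0]
gripper_width: 0.342
gripper_force: 30.0
```

move_arm --targets "0 0 0.6 0; 0 0 1 0; 0 0 0.8 0; 0.8 -0.5 0 -0.5; 0.9 -1 0 -1; 0.9 -1 0 -1; 0.8 -1 0 -1; 0.5 -1 0 -1; 0.31 -1 0 0; 0 -1 0 0"

```text
time_s: 18.37
tcp_pos: [0.5404, 0.1317, 0.0622]
ee_rot: [[-0.179, -0.984, 0.001], [-0.984, 0.179, 0.0], [-0.0, -0.001, -1.0]]
wrist_force: [0.2, 0.5, -1.2]
gripper_width: 0.343
gripper_force: 30.0
```

move_arm --targets "0 -1 0 0; 0 -1 0 0; 0 -1 0 0; 0 -1 0 0; 0 -0.8 0 0; 0 -0.6 0 0; 0 -0.3 0 0; 0 0 0 0; 0 0 0 0"

```text
time_s: 19.12
tcp_pos: [0.5388, -0.0095, 0.0625]
ee_rot: [[-0.178, -0.984, -0.0], [-0.984, 0.178, 0.0], [-0.0, 0.0, -1.0]]
wrist_force: [-0.1, 0.4, -1.5]
gripper_width: 0.339
gripper_force: 30.0
```

move_arm --targets "0 0 -0.8 0; 0 0 -0.8 0; 0 0 -0.5 0; 0 0 -0.2 0; 0 0 0 0; 0 0 -0.06 0; 0 0 -0.03 0; 0 0 0 0"

```text
time_s: 19.78
tcp_pos: [0.5396, -0.0091, 0.0038]
ee_rot: [[-0.177, -0.984, 0.002], [-0.984, 0.177, 0.0], [-0.001, -0.002, -1.0]]
wrist_force: [0.8, 0.0, -1.3]
gripper_width: 0.346
gripper_force: 30.0
```

move_arm --targets "0 0 0 0; 0 0 0 0; 0 0 0.3 0; 0 0 1 0; 0 0 1 0; 0 0 1 0; 0 0 1 0; -1 1 1 0; -1 1 0 0; -1 1 0 0" --gripper 37

```text
time_s: 20.62
tcp_pos: [0.4647, 0.0651, 0.1368]
ee_rot: [[-0.18, -0.984, 0.004], [-0.984, 0.18, 0.002], [-0.003, -0.003, -1.0]]
wrist_force: [0.2, 1.5, 0.4]
gripper_width: 0.428
gripper_force: 0.0
```

move_arm --targets "-1 1 0 0; 0 1 0 0; 0 1 0 0; 0 1 0 0; 0 1 0 0; 0 1 0 0; 0 1 0 0"

```text
time_s: 21.2
tcp_pos: [0.4393, 0.2405, 0.1354]
ee_rot: [[-0.178, -0.984, 0.0], [-0.984, 0.178, 0.0], [-0.0, -0.0, -1.0]]
wrist_force: [0.4, -1.4, -0.9]
gripper_width: 0.428
gripper_force: 0.0
```

Run:
```python
from h import *
s=cam('scene')['image'];t=cam('top')['image']
f=lambda i,x,y,w,h:cv2.resize(i[y:y+h,x:x+w],(w*5,h*5),interpolation=cv2.INTER_CUBIC)
a=np.hstack([f(s,265,150,80,90),f(t,285,150,80,90)])
cv2.imwrite('pics/bar1.png',np.clip(a*1.5,0,255).astype(np.uint8))
```

```text
(no output)
```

View pics/bar1.png

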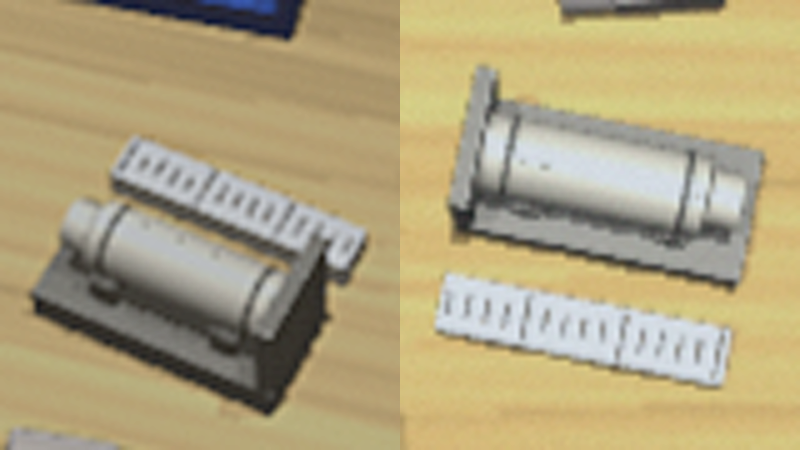

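Bar is parallel to the cradle with a gap; bar corners in the top view are ~(294,204),(351.6,215),(349.4,227.6),(292.2,216.4). Now to measure the residual offsets.

```bash
cat > meas.py <<'E'
from h import *
C=np.array([.6122,-.0228,0]);a=np.radians(-10.2);yd=np.array([-np.sin(a),np.cos(a),0]);xd=np.array([np.cos(a),np.sin(a),0])
def bar(t,q,z=.02):
    "q: corners bP(back,+y),bN,fN,fP"
    E=[edge(t,q[i],q[(i+1)%4],lo=.15,hi=.85,r=2.5) for i in range(4)]
    k=np.array([X(E[i-1],E[i]) for i in range(4)]);w=onz(t,k,z)
    print('px',k.round(1).tolist());
    for n,p in zip(('bP','bN','fN','fP'),w): print(n,'x\' %.1f y\' %.1f'%((p-C)@xd*1e3,(p-C)@yd*1e3))
    m=w.mean(0);d=w[0]+w[3]-w[1]-w[2];print('centre x\' %.1f y\' %.1f yaw %.2f L %.1f W %.1f'%((m-C)@xd*1e3,(m-C)@yd*1e3,np.degrees(np.arctan2(-d[0],d[1])),np.linalg.norm(d)/2*1e3,np.linalg.norm(w[0]+w[1]-w[2]-w[3])/2*1e3))
def nend(t,b=(358,180.4),f=(352.4,205.6)):
    e=edge(t,b,f,lo=.1,hi=.85,r=2.5)
    for v in(184,192,202):
        p=onz(t,[[-(e[1]*v+e[2])/e[0],v]],.025)[0];print('cradle N end x\' %.1f y\' %.1f'%((p-C)@xd*1e3,(p-C)@yd*1e3))
def frt(t):
    e=edge(t,(298.5,195.5),(352,206.5),r=3)
    for u in(305,325,345):
        for z in(0,.025):
            p=onz(t,[[u,-(e[0]*u+e[2])/e[1]]],z)[0];print('front z',z,'x\' %.1f y\' %.1f'%((p-C)@xd*1e3,(p-C)@yd*1e3))
E
python3 - <<'E'
from meas import *
t=cam('top');bar(t,[(294,204.4),(351.6,215),(349.4,227.6),(292.2,216.4)]);nend(t);frt(t)
s=cam('scene')
for n,p in(('scene bN-front? ',(265+133/5,150+137/5)),('scene fP',(265+370/5,150+235/5))): 
    w=onz(s,[p],.02)[0];print(n,(w-C)@xd*1e3,(w-C)@yd*1e3)
w=onz(s,[(271.3,209.7)],.025)[0];print('scene cradle bN',(w-C)@xd*1e3,(w-C)@yd*1e3)
E
```

```text
px [[295.6, 205.0], [349.0, 215.2], [349.5, 226.4], [293.2, 215.3]]
bP x' -59.8 y' 70.9
bN x' -58.9 y' -68.0
fN x' -86.9 y' -74.3
fP x' -87.0 y' 71.7
centre x' -73.2 y' 0.1 yaw -10.00 L 142.5 W 27.7
cradle N end x' 24.2 y' -74.6
cradle N end x' 3.0 y' -75.1
cradle N end x' -23.3 y' -75.7
front z 0 x' -35.5 y' 51.7
front z 0.025 x' -39.1 y' 50.5
front z 0 x' -35.6 y' -1.7
front z 0.025 x' -39.2 y' -1.4
front z 0 x' -35.7 y' -55.2
front z 0.025 x' -39.3 y' -53.4
scene bN-front?  -86.0715767058548 -72.94699720315822
scene fP -85.2198319442339 79.36797714261608
scene cradle bN 38.6023110316173 -69.20834347821902
```

```bash
cat >> meas.py <<'E'
def barm(c,x0,y0,x1,y1,z=.02):
    im=cv2.resize(c['image'][y0:y1,x0:x1],None,fx=8,fy=8,interpolation=cv2.INTER_CUBIC).astype(int)
    b=im[...,0].astype(np.uint8);th,_=cv2.threshold(b,0,255,8);m=cv2.morphologyEx((b>th).astype(np.uint8),cv2.MORPH_CLOSE,np.ones((25,25),np.uint8))
    k=max(cv2.findContours(m,0,1)[0],key=cv2.contourArea).reshape(-1,2)
    w=onz(c,(k+.5)/8-.5+[x0,y0],z);pc=np.c_[(w-C)@xd,(w-C)@yd]*1e3
    (cx,cy),wh,an=cv2.minAreaRect(pc.astype(np.float32));print('mask th',th,'centre x\' %.1f y\' %.1f'%(cx,cy),'size',np.round(wh,1),'ang %.2f'%an, 'y range by 3/97 pct',np.percentile(pc[:,1],[1,99]).round(1))
E
python3 - <<'E'
from meas import *
barm(cam('top'),286,200,360,232); s=cam('scene'); barm(s,284,174,320,204)
E
```

```text
mask th 113.0 centre x' -72.7 y' 1.8 size [150.6  30.8] ang 89.98 y range by 3/97 pct [-73.4  76.7]
mask th 96.0 centre x' -74.2 y' -23.1 size [ 32.9 106.7] ang 0.46 y range by 3/97 pct [-76.2  29.6]
```

move_arm --targets "0.5 -1 0 0; 0.5 -1 0 0; 0.5 -1 0 0; 0.5 -1 0 0; 0.5 -1 0 0; 0.5 -1 0 0; 0.5 -1 0 0; 0.51 -1 0 0; 0 -1 0 0; 0 -0.98 0 0"

```text
time_s: 22.33
tcp_pos: [0.5397, -0.0125, 0.1346]
ee_rot: [[-0.18, -0.984, -0.0], [-0.984, 0.18, -0.0], [0.0, 0.0, -1.0]]
wrist_force: [0.2, 0.0, -0.8]
gripper_width: 0.427
gripper_force: 0.0
```

move_arm --targets "0 0 0 0; 0 0 -1 0; 0 0 -1 0; 0 0 -0.8 0; 0 0 0 0; 0 0 0 0"

```text
time_s: 22.83
tcp_pos: [0.5392, -0.0105, 0.0643]
ee_rot: [[-0.178, -0.984, -0.002], [-0.984, 0.178, -0.001], [0.001, 0.002, -1.0]]
wrist_force: [0.7, 0.2, 0.5]
gripper_width: 0.425
gripper_force: 0.0
```

move_arm --targets "0.03 0 -0.8 0; 0 0 -0.8 0; 0 0 -0.5 0; 0 0 -0.25 0; 0 0 0 0; 0 0 0 0"

```text
time_s: 23.33
tcp_pos: [0.5417, -0.0098, 0.0071]
ee_rot: [[-0.177, -0.984, 0.002], [-0.984, 0.177, 0.0], [-0.001, -0.002, -1.0]]
wrist_force: [1.4, 0.1, 0.5]
gripper_width: 0.425
gripper_force: 0.0
```

move_arm --targets "0 0 0 0; 0 0 0 0; 0 0 0 0; 0 0 0 0; -0.01 -0.04 0 0; -0.01 -0.03 0 0; 0 0 0 0; 0 0 0 0" --gripper 0

```text
time_s: 24.0
tcp_pos: [0.5414, -0.0111, 0.007]
ee_rot: [[-0.177, -0.984, 0.003], [-0.984, 0.177, 0.001], [-0.001, -0.003, -1.0]]
wrist_force: [-0.8, 3.6, 7.0]
gripper_width: 0.346
gripper_force: 30.0
```

move_arm --targets "0 0 0 0; 0 0 0 0; 0 0 0.3 0; 0 0 0.8 0; 0 0 0.9 0; 0 0 0 0" --gripper 37

```text
time_s: 24.5
tcp_pos: [0.5432, -0.0115, 0.0601]
ee_rot: [[-0.176, -0.984, 0.008], [-0.984, 0.176, 0.001], [-0.002, -0.008, -1.0]]
wrist_force: [0.5, -0.2, -0.4]
gripper_width: 0.425
gripper_force: 0.0
```

move_arm --targets "-0.7 0.15 0.3 0; -0.7 0.15 0 0; 0 0 0 1; 0 0 0 1; 0 0 0 1; 0 0 0 1; 0 0 0 1; 0 0 0 1; 0 0 0 1; 0 0 0 1" --gripper 87

```text
time_s: 25.33
tcp_pos: [0.5051, -0.0045, 0.0633]
ee_rot: [[0.5, -0.866, -0.0], [-0.866, -0.5, -0.0], [0.0, 0.0, -1.0]]
wrist_force: [-0.7, 0.2, 0.7]
gripper_width: 0.988
gripper_force: 0.0
```

move_arm --targets "0 0 0 1; 0 0 0 1; 0 0 0 1; 0 0 0 1; 0 0 0 1; 0 0 0 1; 0 0 0 1; 0 0 0 1; 0 0 0 1; 0 0 0 1"

```text
time_s: 26.17
tcp_pos: [0.5051, -0.0045, 0.0633]
ee_rot: [[0.985, -0.174, -0.0], [-0.174, -0.985, -0.0], [-0.0, 0.0, -1.0]]
wrist_force: [0.2, 0.4, -0.2]
gripper_width: 0.998
gripper_force: 0.0
```

move_arm --targets "0 0 0 0; 0 0 0 0"

```text
time_s: 26.33
tcp_pos: [0.5051, -0.0044, 0.0633]
ee_rot: [[0.984, -0.18, -0.0], [-0.18, -0.984, -0.0], [-0.0, 0.0, -1.0]]
wrist_force: [0.6, 0.5, -0.3]
gripper_width: 0.998
gripper_force: 0.0
```

Run:
```python
from meas import *
s=sense();R=np.array(s['ee_rot']);p=np.array(s['tcp_pos'])
print(p,'x\' %.1f y\' %.1f'%((p-C)@xd*1e3,(p-C)@yd*1e3),'xang',np.degrees(np.arctan2(R[1,0],R[0,0])),s['joints'],s['time_s'])
barm(cam('top'),286,200,360,232)
```

```text
[ 0.50511878 -0.00439028  0.06333516] x' -108.6 y' -0.8 xang -10.36875615548104 [ 1.79458115e+01  2.09915385e+01 -2.79841117e+01  3.57573391e-03
 -4.10321007e+01  6.16827352e+01] 26.3333
mask th 87.0 centre x' -86.3 y' 67.2 size [81.9 47.7] ang 11.83 y range by 3/97 pct [36.4 97.3]
```

move_arm --targets "0 0 -0.8 0; 0 0 -0.8 0; 0 0 -0.45 0; 0 0 0 0; 0.3 -0.054 0 0; 0.3 -0.054 0 0; 0.2 -0.036 0 0; 0.1 -0.018 0 0; 0 0 0 0; 0 0 0 0"

```text
time_s: 27.22
tcp_pos: [0.5284, -0.0082, 0.0126]
ee_rot: [[0.984, -0.178, 0.002], [-0.178, -0.984, 0.0], [0.001, -0.001, -1.0]]
wrist_force: [-0.8, 0.3, -1.1]
gripper_width: 1.001
gripper_force: 0.0
```

move_arm --targets "0.08 -0.014 0 0; 0.08 -0.014 0 0; 0.08 -0.014 0 0; 0 0 0 0; 0 0 0 0"

```text
time_s: 27.63
tcp_pos: [0.5338, -0.0094, 0.0121]
ee_rot: [[0.984, -0.178, 0.0], [-0.178, -0.984, -0.0], [0.0, 0.0, -1.0]]
wrist_force: [-0.3, 0.7, 0.3]
gripper_width: 1.002
gripper_force: 0.3
```

move_arm --targets "0.06 -0.01 0 0; 0.06 -0.01 0 0; 0 0 0 0; 0 0 0 0"

```text
time_s: 27.97
tcp_pos: [0.5367, -0.0098, 0.012]
ee_rot: [[0.984, -0.178, -0.0], [-0.178, -0.984, 0.0], [-0.0, 0.0, -1.0]]
wrist_force: [-1.1, -0.9, 1.5]
gripper_width: 1.0
gripper_force: 0.7
```

move_arm --targets "0.05 -0.01 0 0; 0 0 0 0; 0.05 -0.01 0 0; 0 0 0 0; 0 0 0 0"

```text
time_s: 28.38
tcp_pos: [0.5368, -0.0102, 0.0117]
ee_rot: [[0.984, -0.178, -0.005], [-0.178, -0.984, -0.0], [-0.005, 0.001, -1.0]]
wrist_force: [-6.1, 3.5, 4.0]
gripper_width: 0.998
gripper_force: 3.6
```

move_arm --targets "0.06 -0.01 0 0; 0 0 0 0; 0 0 0 0"

```text
time_s: 28.63
tcp_pos: [0.5368, -0.0104, 0.0116]
ee_rot: [[0.984, -0.179, -0.008], [-0.179, -0.984, -0.0], [-0.008, 0.002, -1.0]]
wrist_force: [-9.1, 4.9, 6.7]
gripper_width: 0.996
gripper_force: 5.2
```

move_arm --targets "-0.3 0.054 0 0; -0.6 0.1 0 0; 0 0 1 0; 0 0 1 0; -1 1 1 0; -1 1 0 0; -1 1 0 0; 0 1 0 0; 0 1 0 0; 0 1 0 0"

```text
time_s: 29.47
tcp_pos: [0.4449, 0.1441, 0.0871]
ee_rot: [[0.984, -0.176, 0.004], [-0.176, -0.984, 0.002], [0.003, -0.003, -1.0]]
wrist_force: [0.4, -0.5, -0.1]
gripper_width: 1.003
gripper_force: 0.0
```

move_arm --targets "0 1 0 0; 0 1 0 0; 0 1 0 0; 0 1 0 0"

```text
time_s: 29.8
tcp_pos: [0.445, 0.2444, 0.0866]
ee_rot: [[0.984, -0.177, 0.003], [-0.177, -0.984, 0.002], [0.002, -0.003, -1.0]]
wrist_force: [-0.4, -0.2, 0.6]
gripper_width: 1.004
gripper_force: 0.0
```

Run:
```python
from meas import *
tt=cam('top');s=cam('scene')['image'];t=tt['image']
f=lambda i,x,y,w,h:cv2.resize(i[y:y+h,x:x+w],(w*7,h*7),interpolation=cv2.INTER_CUBIC)
cv2.imwrite('pics/bar2.png',np.clip(np.hstack([f(s,270,170,57,75),f(t,288,150,57+18-18,75)])*1.5,0,255).astype(np.uint8))
cv2.imwrite('pics/bar2.png',np.clip(np.hstack([cv2.resize(s[165:240,265:345],(400,375)),cv2.resize(t[155:230,285:365],(400,375),interpolation=cv2.INTER_CUBIC)])*1.5,0,255).astype(np.uint8))
w=(t.min(2)>0)
# white bar: less saturated & brighter than wood/grey
im=cv2.resize(t[185:230,285:365],None,fx=8,fy=8,interpolation=cv2.INTER_CUBIC);b=im[...,0]
print([np.percentile(b,q) for q in(5,25,50,75,95)])
nend(tt)
```

```text
[np.float64(63.0), np.float64(80.0), np.float64(83.0), np.float64(107.0), np.float64(148.0)]
cradle N end x' 23.9 y' -73.1
cradle N end x' 2.8 y' -74.3
cradle N end x' -23.3 y' -75.9
```

View pics/bar2.png

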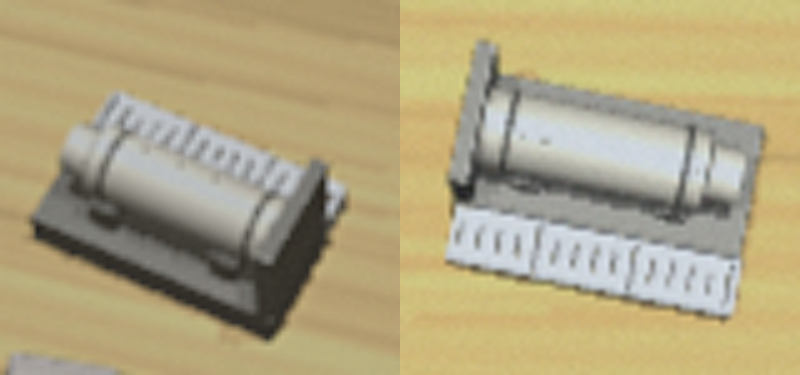

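The bar sits against the cradle front with no visible gap, and its ends look level (top crop (738,288) vs the cradle end line ~(736)). I quantify that.

Run:
```python
from meas import *
t=cam('top');g=cv2.GaussianBlur(t['image'][...,0].astype(np.float32),(0,0),.5)
def prof(P0,d,z,n,lo,hi,ax):
    pass
def uv(x,y,z): return proj(t,C+np.outer(np.atleast_1d(x),xd)*1e-3+np.outer(np.atleast_1d(y),yd)*1e-3+[0,0,z])
def cross(xs,ys,z,var):
    q=uv(xs,ys,z).astype(np.float32);v=cv2.remap(g,q[:,0][None],q[:,1][None],cv2.INTER_LINEAR)[0];d=np.abs(np.gradient(v));i=d.argmax();s=slice(max(0,i-6),i+7);return (var[s]*d[s]).sum()/d[s].sum()
k=np.arange(-8,8.1,.25)
o=np.ones_like(k)
print('bar N end',[round(cross(o*x,-75+k,.02,-75+k),1) for x in(-60,-55,-50,-45,-40)])
print('bar P end',[round(cross(o*x,75+k,.02,75+k),1) for x in(-60,-55,-50,-45,-40)])
print('cradle N end z25',[round(cross(o*x,-75+k,.025,-75+k),1) for x in(-30,-25,-20,20,25,30)])
print('plate outer z85',[round(cross(o*x,75+k,.085,75+k),1) for x in(-25,-15,0,15,25)])
print('bar front',[round(cross(-65+k,o*y,.02,-65+k),1) for y in(-70,-60,-40,-20,0,20,40,60,70)])
```

```text
bar N end [np.float64(-74.4), np.float64(-73.5), np.float64(-68.4), np.float64(-75.1), np.float64(-74.4)]
bar P end [np.float64(75.7), np.float64(74.5), np.float64(76.1), np.float64(75.8), np.float64(75.3)]
cradle N end z25 [np.float64(-70.8), np.float64(-70.8), np.float64(-71.6), np.float64(-72.2), np.float64(-71.7), np.float64(-71.4)]
plate outer z85 [np.float64(68.2), np.float64(67.7), np.float64(67.6), np.float64(68.8), np.float64(68.5)]
bar front [np.float64(-64.6), np.float64(-63.7), np.float64(-65.2), np.float64(-63.9), np.float64(-65.6), np.float64(-64.0), np.float64(-64.8), np.float64(-64.3), np.float64(-63.8)]
```

Run:
```python
from meas import *
t=cam('top');k=np.arange(-5,5.1,.25);o=np.ones_like(k)
for ch in(1,2):
    g=cv2.GaussianBlur(t['image'][...,ch].astype(np.float32),(0,0),.5)
    def cr(x,y0,z):
        q=proj(t,C+np.outer(o*x,xd)*1e-3+np.outer(y0+k,yd)*1e-3+[0,0,z]).astype(np.float32);v=cv2.remap(g,q[:,0][None],q[:,1][None],cv2.INTER_LINEAR)[0];d=np.abs(np.gradient(v));i=d.argmax();s=slice(max(0,i-6),i+7);return round(float((k[s]*d[s]).sum()/d[s].sum()+y0),1)
    print('cradleN',np.mean([cr(x,-75,.025) for x in range(-32,33,4)]).round(2),'plate out',np.mean([cr(x,75,.085) for x in range(-28,29,4)]).round(2),'barN',np.median([cr(x,-75,.02) for x in range(-62,-37,2)]),'barP',np.median([cr(x,75,.02) for x in range(-62,-37,2)]))
```

```text
cradleN -74.55 plate out 76.29 barN -73.1 barP 73.3
cradleN -74.22 plate out 77.77 barN -71.0 barP 73.0
```

```bash
python3 -c "
from station import *
print(finish_job())"
```

```text
the job is handed in; nothing more can be done
None
```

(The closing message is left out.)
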